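Fetch the ointment jar from behind the stock bottles

TASK

The prescription in the basket still needs the low ointment jar, which stands at the back of the stock tray, hemmed in by the wide white bottle, the amber bottle and the upright carton. Stand those three upright on the side mat, then set the jar upright on the floor of the basket beside the box that is already there, and then put the three back, each in the very place in the stock tray where it stood and the carton square to the tray. Set everything down gently, topple nothing, and leave the two small dropper bottles and the box in the basket where they are.

Things in the scene. Friction and masses are not known exactly. Their poses are not given: they have to be found in the camera images.
- jar_mid (a point): the wanted ointment jar: low, round, white, flat screw lid. 48 mm high; base 52 mm across, lid 55 mm across from 29 to 48 mm up. Point on its axis, half-way up (24 mm over its underside); z up. At the start in the middle of the tray's back row, the three tall things to its left, right and front, in any order, about 62 mm away centre to centre. About 0.1 kg.
- wide_bottle_mid (a point): wide white plastic bottle with a wide white screw cap: height 120 mm, body 58 mm across up to 76 mm, shoulder narrowing to 42 mm across at 88 mm, cap 48 mm across from 94 to 120 mm. The point is on its axis, half-way up (60 mm over its underside); z is up. Mass about 0.17 kg.
- amber_bottle_mid (a point): slim amber glass bottle with a white screw cap: height 140 mm, body 54 mm across up to 88 mm, shoulder narrowing to 28 mm across at 106 mm, cap 35 mm across from 112 to 140 mm. The point is on its axis, half-way up (70 mm over its underside); z is up. Mass about 0.25 kg.
- carton_mid (a point): upright rigid paper medicine carton, white with a printed blue band: 54 mm along its x, 46 mm along its y, 120 mm high (z up). The point is at its centre, 60 mm over its underside. It starts with its x along the stock tray's x, within about 6 degrees. Mass about 0.13 kg.
- stock_tray: fixed grey tray, 180 mm deep (x, to its back), 230 mm wide (y). Origin: centre of its underside, z up. Goods stand on its board, top at z = 12 mm. Cheeks at y = +-113 rise to 34 mm, front lip at x = -88 to 20 mm, clear back stop at x = +88 to 82 mm (all 4 mm thick). Jar at about x = 44, y = 0; tall things at about (44, 62), (44, -62), (-18, 0) mm.
- side_mat: fixed dark blue-grey rubber mat, the side area, lying flat on the counter to the left or the right of the stock tray: 260 mm along its x, 160 mm along its y, 2 mm thick. Origin at the centre of its underside, z up.
- basket: fixed grey prescription basket on the counter, on the other side of the stock tray: an open box 220 mm along its x, 150 mm along its y, 45 mm high to the top of its walls plus a 3 mm rolled rim, walls and floor 3 mm thick. Origin at the centre of its underside, z up. Inside at about x = +65 mm lies a small box; the half towards -x is free.
- dropper_a_mid (a point): small white dropper bottle, 28 mm across, 62 mm high, in the front left corner of the stock tray, at about x = -55, y = 84 mm of the tray. The point is on its axis, half-way up. To be left alone.
- dropper_b_mid (a point): the second small white dropper bottle, the same, in the front right corner of the stock tray, at about x = -55, y = -84 mm of the tray. To be left alone.
- box_in_basket_mid (a point): small cardboard medicine box lying in the basket: 40 mm (x) by 95 mm (y) by 24 mm high, loose. The point is at its centre. To be left alone.
Mind the look-alikes: they are no part of the job. Leave any green or red look-alike of the part that bears carton_mid alone.

How it is judged:
By the outcome, as a careful person would: the job done as asked, in the order asked, and still so for the second after the job is handed in, with the robot touching nothing.
It also fails if it takes over 128 s, if anything falls off the work surface, if the arm or the gripper's body presses on something with over 40 N, if the wrist force passes 120 N, or if a joint passes its speed limit or range.

ROBOT

A 7-joint arm with a two-finger parallel gripper is mounted at the origin on the work surface. World frame = base frame: x ahead of the robot, y to its left, z up, the work surface at z = 0. Lengths are in m, angles in degrees, forces in N, time in s.
With the tool pointing down it reaches from about 0.4 to 0.925 m from the base axis. Payload 5.6 kg.
Tool frame: the origin (TCP) lies midway between the tips of the shut fingers; the grasp point (between the pads) lies grasp_offset behind it (grasp_offset is the distance from the TCP to the grasp point, in m); z points along the fingers, y is the line along which they close (so a half turn about z gives the same grasp; the last joint's range is limited). The gripper opens to 85 mm and grips with 20 to 120 N. Pads are 22 mm wide; open, the fingers measure 114 mm over their backs; the gripper's body (76 mm by 85 mm) begins 54 mm behind the grasp point. The pads swing forward as they close: fully open they stand 13 mm farther back than shut.
Start: joints at [67.494, 26.786, -0.665, 91.828, 0.344, 61.387, -3.226], TCP at [0.223, -0.611, 0.206] pointing down, gripper open.
Joint ranges: [-144.91, 144.91], [-17.63, 115.5], [-89.93, 88.59], [15.96, 139.68], [-74.01, 254.01], [8.47, 105.57], [-167.45, 167.45]. Speed limits (degrees/s): [147.25, 147.25, 180, 180, 180, 180, 180].

INTERFACE

Orientations are given as a 3x3 rotation matrix whose columns are the frame's x, y, z axes.
In Python, from rig import * gives the robot as it stands.
- The arm moves only by the tool servo_tool, never from a script. Its argument "increments" is a list of rows, each a list of 3 entries, a list of its own where there are three numbers: the shift along the world's x, y, z in m, then the turn, a rotation vector about the world's x, y, z in degrees, then the finger opening in m, from 0 to 0.0854. A call has 1 to 5 rows; each row is the pose to reach, as a shift and turn from the pose commanded when the call began; what a row does not reach only later rows make up. A row lasts 1/8 s, in which the tool goes at most 62.5 mm and 10.7 degrees, less where a joint would pass 70% of its speed; a pose out of reach is approached as far as the arm can. A call with a gripper value outside its range is refused whole. The fingers move at their own pace and stop on an object; the grip force is fixed at half the most. Time passes only in rows, so rows that repeat a pose let the fingers close. It gives the time, the measured TCP pose, the force, the opening and the grip force at its end, in the units of the state.
- get_state(): the state, without advancing time (a new reading comes with each control period).
- read_camera(name): name is "scene" or "side" or "wrist"; returns a dict with "image" (420x560x3 uint8, blue, green, red), "range_z" (420x560 float32, m along the optical axis (not along the pixel's ray), 0 where there is no reading), "fx", "fy", "cx", "cy" (pixels), "R" (3x3) and "t" (3): a world point X has camera coordinates R X + t. Camera axes: x right, y down, z forward; pixel columns grow to the right and rows downward; lengths in m; the calibration is good to about 2 mm. The wrist camera is an equidistant fisheye: a pixel r from the principal point sees the ray r / f radians off the axis. A picture is of the moment at which its call begins.
- hand_in(): hands the job in; it is judged then, once.
The state is a dict: "clock": time; "joint_positions": joint angles; "qd": joint speeds; "joint_efforts": joint torques, N m; "tool_pos": TCP position; "eef_rot": TCP orientation; "wrist_force": force on the tool from outside, world axes, zero at the start; "torque": the same for the moment, N m; "grip_width": finger opening in m; "gripper_force": force on a finger pad.
Only numpy, scipy, OpenCV 4.12 (cv2) and the standard library are available. Lean on these libraries where they do the work, as an engineer would, in place of code of your own. Each camera call takes 0.05 s, during which the arm holds its last target. There are 200 camera calls.

## Working session

There is one attempt and no reset: what is moved stays moved. The work goes in short steps, Python scripts to look and compute and a tool call to move; the robot and the scene stay as the last step left them, time stands still between calls to the robot, and variables do not carry over. Pictures are saved under pics/ and viewed, at most 14 in all, crops included, and the job is handed in when it is done.

Besides the shell and the picture viewer there is one more tool, called as name([rows], argument=value, ...), one row to a line, values as JSON. servo_tool: Moves the arm, as the interface text tells. Its arguments: {"type":"object","properties":{"increments":{"type":"array","items":{"type":"array"}}},"required":["increments"]}

```bash
mkdir -p pics; python3 - <<'E'
from rig import *
import cv2,numpy as np
s=get_state();print({k:np.round(v,3).tolist() for k,v in s.items()})
for n in("scene","side"):
    c=read_camera(n);cv2.imwrite(f"pics/{n}0.png",c["image"]);np.savez(f"{n}0.npz",**c)
    print(n,c["fx"],c["fy"],c["cx"],c["cy"],np.round(c["R"],3).tolist(),np.round(c["t"],3), (-c["R"].T@c["t"]).round(3))
try: print(grasp_offset)
except Exception as e: print(e)
E
ls
```

```text
{'clock': 0.0, 'joint_positions': [67.495, 26.836, -0.666, 91.882, 0.344, 61.389, -3.226], 'qd': [-0.035, 0.037, 0.03, -0.045, -0.012, -0.034, 0.109], 'joint_efforts': [0.0, -53.238, 0.022, -25.13, 0.011, 0.008, -0.0], 'tool_pos': [0.222, -0.61, 0.205], 'eef_rot': [[0.939, 0.343, -0.001], [0.343, -0.939, 0.002], [-0.0, -0.002, -1.0]], 'wrist_force': [0.726, -0.58, -0.519], 'torque': [-0.081, 0.024, -0.044], 'gripper_force': 0.0, 'grip_width': 0.085}
scene 436.0087490804506 436.0087490804506 281.7073047091375 212.3790385148877 [[-0.061, 0.998, 0.005], [0.744, 0.049, -0.666], [-0.665, -0.037, -0.746]] [ 0.023 -0.323  1.419] [1.186 0.045 0.843]
side 434.58240311176905 434.58240311176905 278.2342032479434 206.05232214824892 [[-0.999, -0.044, -0.001], [-0.027, 0.631, -0.775], [0.034, -0.774, -0.632]] [0.506 0.097 0.96 ] [0.476 0.705 0.682]
0.0187
pics
scene0.npz
side0.npz
```

View pics/scene0.png

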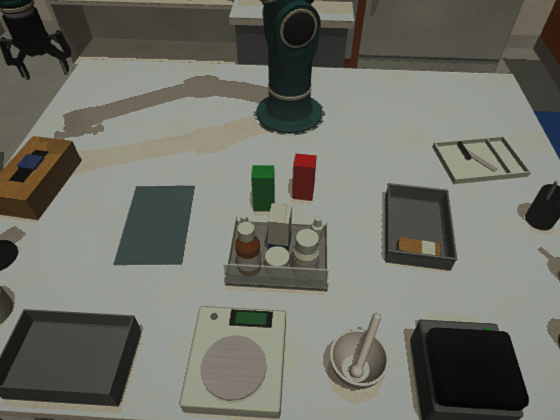

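View pics/side0.png

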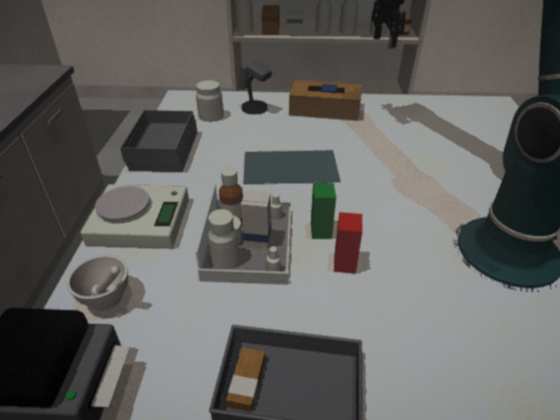

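The scene view shows the mat at image (155,225), the tray at (278,250), and the basket at (420,225). In the tray the amber bottle is at (247,250), the carton at (280,228), the wide bottle at (306,250) and the jar at (277,262). The green and red look-alikes stand at (263,188) and (304,177), between robot and tray. The side view agrees: amber (230,190), carton (257,215), wide bottle (222,240), droppers (276,207) and (273,260).

```bash
cat > h.py <<'E'
import numpy as np,cv2
def cloud(c):
    z=c["range_z"];v,u=np.indices(z.shape)
    P=np.stack([(u-c["cx"])/c["fx"]*z,(v-c["cy"])/c["fy"]*z,z],-1)
    W=(P-c["t"])@c["R"]
    W[z<=0]=np.nan
    return W
def comps(c,zlo,zhi,x0=.3,x1=1,y0=-.5,y1=.5,mn=12):
    W=cloud(c);
    with np.errstate(all="ignore"): m=(W[...,2]>zlo)&(W[...,2]<zhi)&(W[...,0]>x0)&(W[...,0]<x1)&(W[...,1]>y0)&(W[...,1]<y1)
    n,l,st,_=cv2.connectedComponentsWithStats(m.astype(np.uint8),connectivity=4)
    for i in range(1,n):
        if st[i,4]>=mn:
            Q=W[l==i];(cc,wh,a)=cv2.minAreaRect(Q[:,:2].astype(np.float32)*1000)
            C,r=cv2.minEnclosingCircle(Q[:,:2].astype(np.float32)*1000)
            print("  n",st[i,4],"z",np.median(Q[:,2]).round(4),"rect",np.round(cc,1),np.round(wh,1),round(a,1),"circ",np.round(C,1),round(r,1),"px",st[i,:4])
E
python3 - <<'E'
from h import *
for n in("scene","side"):
    c=dict(np.load(n+"0.npz"));W=cloud(c)
    print(n);
    for lo,hi in((.145,.158),(.126,.138),(.055,.066),(.068,.08),(.042,.053),(.024,.031),(.076,.09)):
        print(lo,hi);comps(c,lo,hi,x0=.35,x1=.85)
    b=c["image"].astype(int)
    m=(b.max(2)<110)&(b[...,0]-b[...,2]>8)&(abs(W[...,2])<.012)&(W[...,1]<0)&(W[...,0]>.25)&(W[...,0]<.8)
    N,l,st,_=cv2.connectedComponentsWithStats(m.astype(np.uint8));i=1+st[1:,4].argmax()
    print("mat",cv2.minAreaRect(W[l==i][:,:2].astype(np.float32)*1000),np.median(W[l==i][:,2]),st[i])
E
```

```text
scene
0.145 0.158
  n 202 z 0.1521 rect [617.3 -62.2] [34.5 33.4] 5.9 circ [618.  -60.7] 18.2 px [237 222  17  15]
0.126 0.138
  n 433 z 0.1325 rect [555.    4.9] [45.8 57.6] 84.7 circ [555.1   4.3] 34.9 px [267 203  25  23]
  n 358 z 0.1325 rect [619.1  66.1] [46.5 46.7] 63.0 circ [618.4  66.8] 24.9 px [296 229  23  20]
  n 61 z 0.1318 rect [627.9 -59.9] [15.  33.8] 7.0 circ [620.4 -60.8] 16.9 px [238 234  17   9]
  n 1734 z 0.1284 rect [826.7 359.1] [ 46.7 137.7] 0.1 circ [828.8 358.4] 71.0 px [432 328  82  29]
0.055 0.066
  n 65 z 0.0608 rect [387.2  53.2] [54. 10.] 89.2 circ [382.5  53.3] 27.0 px [292 181  22   6]
  n 66 z 0.061 rect [434.3 -45.1] [ 5.9 52.7] 1.4 circ [434.  -45.1] 26.3 px [252 193  22   5]
  n 14 z 0.0631 rect [522.5 -81.7] [ 7.4 16.9] 12.1 circ [519.5 -82.3] 8.4 px [240 219   8   4]
  n 23 z 0.0604 rect [520.5  91.1] [15.2  7.3] 82.0 circ [518.6  91.3] 7.7 px [314 222   7   5]
  n 56 z 0.06 rect [580.6   2.3] [43.7  5. ] 85.2 circ [580.5   2.3] 21.9 px [268 240  20   6]
  n 400 z 0.0604 rect [616.    2.6] [56.2 51.1] 4.6 circ [616.6   3.1] 28.7 px [265 246  24 
[... 15288 characters left out ...]
] 85.4 circ [409.7 -20.9] 22.7 px [313 208  22   7]
  n 142 z 0.0831 rect [551.3  26.2] [58.2 22. ] 15.1 circ [553.7  17.1] 29.1 px [242 216  28  12]
  n 167 z 0.0845 rect [614.6  81.9] [57.  31.2] 10.4 circ [616.7  70.7] 28.8 px [208 231  29  17]
  n 105 z 0.0834 rect [368.9  82.7] [ 5.  37.5] 85.5 circ [368.9  82.8] 18.8 px [337 241  20   7]
  n 38 z 0.0821 rect [806.6 195.5] [ 7.4 24.5] 71.9 circ [806.7 195.7] 12.3 px [103 277  11   7]
  n 2991 z 0.0844 rect [805.8 361.6] [150.2  87. ] 89.7 circ [806.9 362.7] 84.2 px [ 17 324  97  94]
mat ((486.9833679199219, -309.45318603515625), (255.41873168945312, 159.3634033203125), 3.9698164463043213) 0.0009371419012090473 [ 244  151   96   32 2702]
```

```bash
python3 - <<'E'
import cv2,numpy as np
a=cv2.imread("pics/scene0.png")[195:300,200:350];b=cv2.imread("pics/side0.png")[150:290,180:330]
a=cv2.resize(a,None,fx=4,fy=4,interpolation=2);b=cv2.resize(b,None,fx=3.0,fy=3.0,interpolation=2)
a=a[:,:];h=max(a.shape[0],b.shape[0]);f=lambda i:cv2.copyMakeBorder(i,0,h-i.shape[0],0,0,0)
o=cv2.resize(np.hstack([f(a),f(b)]),(790,int(h*790/(a.shape[1]+b.shape[1]))))
cv2.imwrite("pics/c1.png",o)
E
```

```text
(no output)
```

View pics/c1.png

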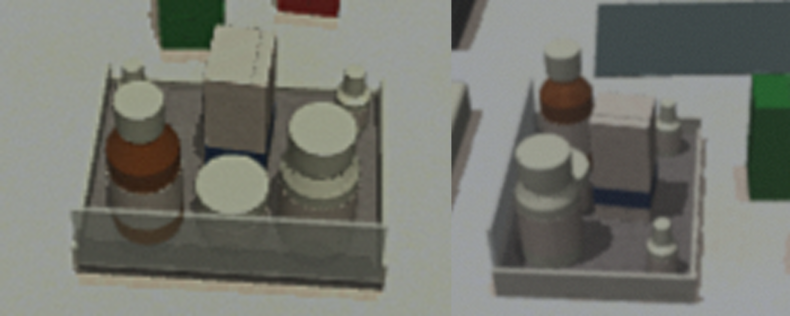

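The crop confirms the layout. From left to right in the scene view: amber at about (140,130), carton at (240,70), jar at (232,185) and wide bottle at (320,140), with no contacts. I only need the yaws of the carton, tray and mat now.

```bash
cat >> h.py <<'E'
def face(c,lo,hi):
    W=cloud(c).reshape(-1,3)
    with np.errstate(all="ignore"): Q=W[((W>lo)&(W<hi)).all(1)]
    for _ in range(4):
        vx,vy,x,y=cv2.fitLine(Q[:,:2].astype(np.float32)*1000,cv2.DIST_HUBER,0,.01,.01).ravel()
        d=np.abs((Q[:,0]*1000-x)*vy-(Q[:,1]*1000-y)*vx);Q=Q[d<3]
    return round(float(np.degrees(np.arctan2(vy,vx)))%180,1),len(Q),round(float(x),1),round(float(y),1)
E
python3 - <<'E'
from h import *
sc,si=[dict(np.load(n+"0.npz")) for n in("scene","side")]
print("carton back face",face(sc,(.565,-.03,.07),(.60,.04,.125)))
print("carton left face",face(si,(.52,.018,.03),(.59,.045,.125)))
print("carton right top edge?")
print("backstop",face(sc,(.65,-.1,.03),(.68,.11,.078)),face(si,(.65,-.1,.03),(.68,.11,.078)))
print("cheek+y",face(si,(.49,.112,.02),(.65,.13,.03)))
comps(sc,-.002,.0055,.33,.65,-.45,-.2,500)
E
```

```text
carton back face (84.9, 320, 580.7, 3.1)
carton left face (174.7, 861, 554.6, 28.8)
carton right top edge?
backstop (89.8, 1211, 663.6, 4.8) (89.7, 351, 658.7, 21.5)
cheek+y (179.9, 263, 569.9, 119.4)
  n 9111 z 0.0013 rect [ 490.1 -325. ] [319.9 249.9] 0.0 circ [ 489.5 -324.9] 201.9 px [ 81 177 129 102]
```

servo_tool([
  [[0.06,0.06,0.03],[0,0,-10],0.085],
  [[0.12,0.12,0.06],[0,0,-20],0.085],
  [[0.16,0.18,0.08],[0,0,-20],0.085],
  [[0.21,0.23,0.08],[0,0,-20],0.085],
  [[0.25,0.28,0.08],[0,0,-20],0.085],
])

```text
clock: 0.72
tool_pos: [0.4259, -0.3855, 0.2806]
eef_rot: [[1.0, 0.0, 0.001], [0.0, -1.0, -0.001], [0.001, 0.001, -1.0]]
wrist_force: [0.6, 0.3, -0.0]
grip_width: 0.085
gripper_force: 0.0
```

servo_tool([
  [[0.03,0.05,0],[0,0,0],0.085],
  [[0.06,0.11,0],[0,0,0],0.085],
  [[0.1,0.17,0],[0,0,0],0.085],
  [[0.13,0.23,0],[0,0,0],0.085],
  [[0.143,0.271,0],[0,0,0],0.085],
])

```text
clock: 1.35
tool_pos: [0.5684, -0.1143, 0.2797]
eef_rot: [[1.0, 0.0, -0.0], [0.0, -1.0, 0.0], [-0.0, -0.0, -1.0]]
wrist_force: [0.2, -0.9, -0.5]
grip_width: 0.0848
gripper_force: 0.0
```

servo_tool([
  [[0,0,-0.03],[0,0,0],0.085],
  [[0,0,-0.06],[0,0,0],0.085],
  [[0,0,-0.08],[0,0,0],0.085],
  [[0,0,-0.09],[0,0,0],0.085],
  [[0,0,-0.09],[0,0,0],0.085],
])

```text
clock: 1.98
tool_pos: [0.5674, -0.116, 0.1896]
eef_rot: [[1.0, 0.001, -0.001], [0.001, -1.0, 0.0], [-0.001, -0.0, -1.0]]
wrist_force: [0.5, 0.3, 0.2]
grip_width: 0.0852
gripper_force: 0.0
```

servo_tool([
  [[0.025,0.028,0],[0,0,0],0.085],
  [[0.049,0.056,0],[0,0,0],0.085],
  [[0.049,0.056,0],[0,0,0],0.085],
])

```text
clock: 2.35
tool_pos: [0.6188, -0.0565, 0.1912]
eef_rot: [[1.0, 0.005, 0.003], [0.005, -1.0, 0.002], [0.003, -0.002, -1.0]]
wrist_force: [-0.2, 0.4, -0.0]
grip_width: 0.0855
gripper_force: 0.0
```

```bash
python3 - <<'E'
from rig import *
import cv2
c=read_camera("wrist");cv2.imwrite("pics/w1.png",c["image"])
print(get_state()["tool_pos"],get_state()["joint_positions"],c["fx"],c["R"].round(3).tolist(),c["t"].round(3))
E
```

```text
[ 0.61772257 -0.05877359  0.19096839] [ 12.26151056  25.64687146 -13.15884631  96.39889922   6.60794164
  58.62902292 -92.91051432] 325.19226210127806 [[0.006, -1.0, -0.001], [-0.951, -0.006, 0.31], [-0.31, -0.001, -0.951]] [-0.06   0.552  0.558]
```

View pics/w1.png

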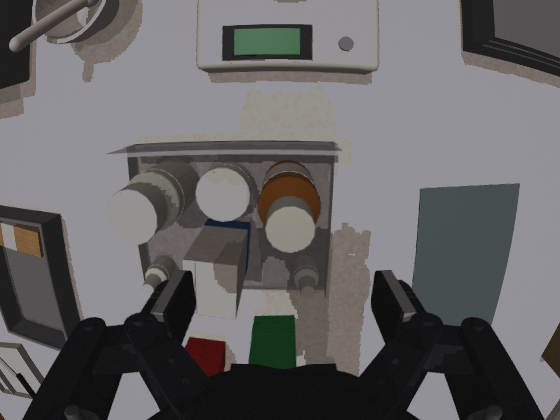

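The wrist view shows the amber cap at (290,225), midway between the pads at (193,300) and (375,300), so y is aligned. I'm going down and gripping.

servo_tool([
  [[-0.001,0,-0.025],[0,0,0],0.085],
  [[-0.001,0,-0.05],[0,0,0],0.085],
  [[-0.001,0,-0.065],[0,0,0],0.085],
  [[-0.001,0,-0.073],[0,0,0],0.085],
  [[-0.001,0,-0.073],[0,0,0],0.06],
])

```text
clock: 3.02
tool_pos: [0.6158, -0.0604, 0.1171]
eef_rot: [[1.0, 0.0, -0.0], [0.0, -1.0, -0.0], [-0.0, 0.0, -1.0]]
wrist_force: [0.9, 1.0, 1.3]
grip_width: 0.0697
gripper_force: 0.0
```

servo_tool([
  [[0,0,0],[0,0,0],0.045],
  [[0,0,0],[0,0,0],0.03],
  [[0,0,0],[0,0,0],0.02],
  [[0,0,0],[0,0,0],0.02],
  [[0,0,0],[0,0,0],0.02],
])

```text
clock: 3.65
tool_pos: [0.6167, -0.0603, 0.1184]
eef_rot: [[1.0, 0.001, 0.002], [0.001, -1.0, -0.0], [0.002, 0.0, -1.0]]
wrist_force: [0.2, -0.3, 6.1]
grip_width: 0.0316
gripper_force: 59.2
```

servo_tool([
  [[0,0,0.008],[0,0,0],0.02],
  [[0,0,0.02],[0,0,0],0.02],
  [[0,0,0.06],[0,0,0],0.02],
  [[0,0,0.1],[0,0,0],0.02],
  [[0,0,0.14],[0,0,0],0.02],
])

```text
clock: 4.28
tool_pos: [0.6154, -0.0599, 0.2588]
eef_rot: [[1.0, 0.001, -0.0], [0.001, -1.0, 0.0], [-0.0, -0.0, -1.0]]
wrist_force: [0.6, -0.8, -1.6]
grip_width: 0.0313
gripper_force: 60.0
```

```bash
python3 - <<'E'
from rig import *
import cv2,numpy as np
s=get_state();print(s["tool_pos"],s["grip_width"],s["wrist_force"],s["torque"])
a=read_camera("scene")["image"][130:300,180:360];b=read_camera("side")["image"][80:260,150:330]
cv2.imwrite("pics/l1.png",np.hstack([cv2.resize(a,(400,380)),cv2.resize(b,(380,380))]))
E
```

```text
[ 0.61543631 -0.05992658  0.25876422] 0.031342218114073374 [ 0.6119011  -0.7697364  -1.59596501] [-0.01336786 -0.06204245  0.00226656]
```

View pics/l1.png

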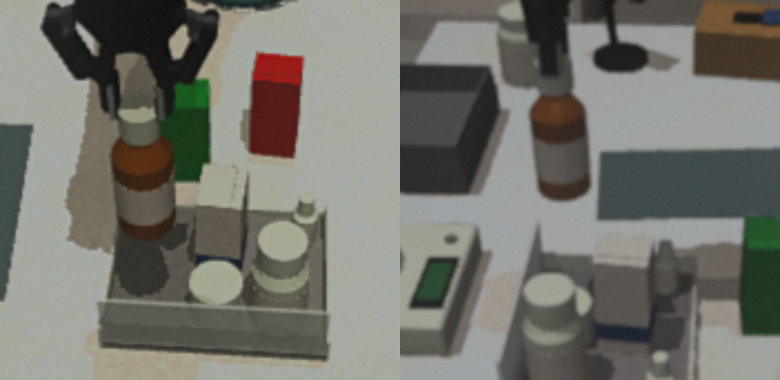

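The bottle hangs upright from its cap (left panel (145,185), right panel (560,140)). Now to the mat.

servo_tool([
  [[-0.01,-0.03,0],[0,0,0],0.02],
  [[-0.02,-0.08,0],[0,0,0],0.02],
  [[-0.03,-0.13,0],[0,0,0],0.02],
  [[-0.04,-0.18,0],[0,0,0],0.02],
  [[-0.045,-0.22,0],[0,0,0],0.02],
])

```text
clock: 5.0
tool_pos: [0.5692, -0.2824, 0.2564]
eef_rot: [[1.0, -0.001, -0.002], [-0.001, -1.0, -0.0], [-0.002, 0.0, -1.0]]
wrist_force: [0.0, -0.1, -2.1]
grip_width: 0.0317
gripper_force: 60.0
```

servo_tool([
  [[-0.002,-0.02,-0.01],[0,0,0],0.02],
  [[-0.002,-0.025,-0.04],[0,0,0],0.02],
  [[-0.002,-0.025,-0.075],[0,0,0],0.02],
  [[-0.002,-0.025,-0.1],[0,0,0],0.02],
  [[-0.002,-0.025,-0.12],[0,0,0],0.02],
])

```text
clock: 5.62
tool_pos: [0.5685, -0.3032, 0.1349]
eef_rot: [[1.0, 0.002, -0.002], [0.002, -1.0, 0.002], [-0.002, -0.002, -1.0]]
wrist_force: [0.2, -0.5, -1.3]
grip_width: 0.0311
gripper_force: 60.0
```

servo_tool([
  [[0,0,-0.007],[0,0,0],0.02],
  [[0,0,-0.013],[0,0,0],0.02],
  [[0,0,-0.018],[0,0,0],0.02],
  [[0,0,-0.021],[0,0,0],0.02],
  [[0,0,-0.023],[0,0,0],0.02],
])

```text
clock: 6.25
tool_pos: [0.569, -0.3051, 0.1143]
eef_rot: [[1.0, 0.001, 0.001], [0.001, -1.0, -0.0], [0.001, 0.0, -1.0]]
wrist_force: [-0.3, 0.1, -2.2]
grip_width: 0.0314
gripper_force: 60.0
```

servo_tool([
  [[0,0,-0.002],[0,0,0],0.02],
  [[0,0,-0.004],[0,0,0],0.02],
  [[0,0,-0.005],[0,0,0],0.02],
  [[0,0,-0.006],[0,0,0],0.02],
  [[0,0,-0.006],[0,0,0],0.02],
])

```text
clock: 6.88
tool_pos: [0.5691, -0.3051, 0.1085]
eef_rot: [[1.0, 0.001, 0.001], [0.001, -1.0, -0.0], [0.001, 0.0, -1.0]]
wrist_force: [-0.0, 0.1, -0.1]
grip_width: 0.0319
gripper_force: 60.2
```

servo_tool([
  [[0,0,-0.0005],[0,0,0],0.02],
  [[0,0,-0.0005],[0,0,0],0.04],
  [[0,0,-0.0005],[0,0,0],0.06],
  [[0,0,-0.0005],[0,0,0],0.085],
  [[0,0,0],[0,0,0],0.085],
])

```text
clock: 7.5
tool_pos: [0.5687, -0.305, 0.108]
eef_rot: [[1.0, 0.001, -0.0], [0.001, -1.0, 0.0], [-0.0, -0.0, -1.0]]
wrist_force: [-0.3, 0.5, -0.5]
grip_width: 0.0847
gripper_force: 0.0
```

servo_tool([
  [[0,0,0],[0,0,0],0.085],
  [[0,0,0.02],[0,0,0],0.085],
  [[0,0,0.06],[0,0,0],0.085],
  [[0,0,0.1],[0,0,0],0.085],
  [[0,0,0.14],[0,0,0],0.085],
])

```text
clock: 8.12
tool_pos: [0.569, -0.3051, 0.2512]
eef_rot: [[1.0, 0.001, 0.002], [0.001, -1.0, -0.001], [0.002, 0.001, -1.0]]
wrist_force: [0.8, -0.3, 0.0]
grip_width: 0.0849
gripper_force: 0.0
```

servo_tool([
  [[0.01,0.05,0],[0,0,0],0.085],
  [[0.02,0.1,0],[0,0,0],0.085],
  [[0.03,0.16,0],[0,0,0],0.085],
  [[0.04,0.22,0],[0,0,0],0.085],
  [[0.05,0.27,0],[0,0,0],0.085],
])

```text
clock: 8.75
tool_pos: [0.6192, -0.0323, 0.2501]
eef_rot: [[1.0, 0.002, 0.002], [0.002, -1.0, 0.0], [0.002, -0.0, -1.0]]
wrist_force: [0.4, -0.0, -0.5]
grip_width: 0.085
gripper_force: 0.0
```

servo_tool([
  [[0,0.04,0],[0,0,0],0.085],
  [[-0.001,0.08,-0.02],[0,0,0],0.085],
  [[-0.001,0.101,-0.05],[0,0,0],0.085],
  [[-0.001,0.101,-0.09],[0,0,0],0.085],
  [[-0.001,0.101,-0.09],[0,0,0],0.085],
])

```text
clock: 9.38
tool_pos: [0.6159, 0.0657, 0.1565]
eef_rot: [[1.0, 0.001, -0.005], [0.001, -1.0, -0.001], [-0.005, 0.001, -1.0]]
wrist_force: [0.7, 0.1, 0.2]
grip_width: 0.0851
gripper_force: 0.0
```

```bash
python3 - <<'E'
from rig import *
import cv2
c=read_camera("wrist");cv2.imwrite("pics/w2.png",c["image"])
print(get_state()["tool_pos"])
E
```

```text
[0.61763582 0.06565271 0.1586044 ]
```

View pics/w2.png

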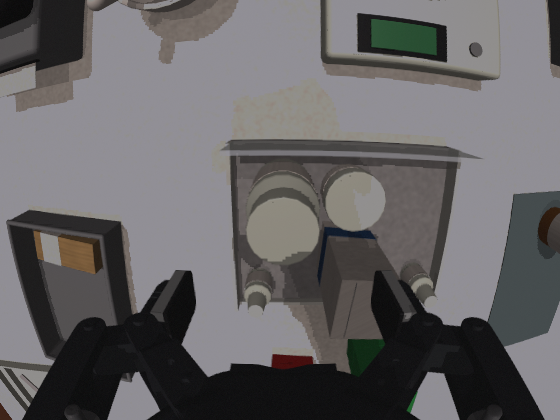

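The white cap is at (283,230), centred between the pads. I'm going down and gripping.

servo_tool([
  [[0,0.001,-0.02],[0,0,0],0.085],
  [[0,0.001,-0.04],[0,0,0],0.085],
  [[0,0.001,-0.055],[0,0,0],0.085],
  [[0,0.001,-0.061],[0,0,0],0.085],
  [[0,0.001,-0.061],[0,0,0],0.065],
])

```text
clock: 10.05
tool_pos: [0.6176, 0.0669, 0.0966]
eef_rot: [[1.0, 0.001, -0.001], [0.001, -1.0, -0.0], [-0.001, 0.0, -1.0]]
wrist_force: [0.6, 0.4, 0.4]
grip_width: 0.0695
gripper_force: 0.0
```

servo_tool([
  [[0,0,0],[0,0,0],0.055],
  [[0,0,0],[0,0,0],0.045],
  [[0,0,0],[0,0,0],0.03],
  [[0,0,0],[0,0,0],0.03],
  [[0,0,0],[0,0,0],0.03],
])

```text
clock: 10.68
tool_pos: [0.6187, 0.0669, 0.0984]
eef_rot: [[1.0, 0.0, 0.002], [0.0, -1.0, 0.0], [0.002, -0.0, -1.0]]
wrist_force: [-0.7, 0.1, 6.4]
grip_width: 0.0446
gripper_force: 60.4
```

servo_tool([
  [[0,0,0.008],[0,0,0],0.03],
  [[0,0,0.02],[0,0,0],0.03],
  [[0,0,0.06],[0,0,0],0.03],
  [[0,0,0.11],[0,0,0],0.03],
  [[0,0,0.16],[0,0,0],0.03],
])

```text
clock: 11.3
tool_pos: [0.6174, 0.067, 0.259]
eef_rot: [[1.0, 0.001, -0.0], [0.001, -1.0, 0.0], [-0.0, -0.0, -1.0]]
wrist_force: [0.6, -0.9, -1.7]
grip_width: 0.0446
gripper_force: 61.8
```

servo_tool([
  [[-0.01,-0.03,0.01],[0,0,0],0.03],
  [[-0.02,-0.08,0.01],[0,0,0],0.03],
  [[-0.035,-0.13,0.01],[0,0,0],0.03],
  [[-0.05,-0.18,0.01],[0,0,0],0.03],
  [[-0.065,-0.23,0.01],[0,0,0],0.03],
])

```text
clock: 11.92
tool_pos: [0.552, -0.1644, 0.2677]
eef_rot: [[1.0, 0.001, 0.0], [0.001, -1.0, -0.0], [0.0, 0.0, -1.0]]
wrist_force: [1.2, 0.6, -2.1]
grip_width: 0.0444
gripper_force: 61.8
```

servo_tool([
  [[-0.02,-0.05,0],[0,0,0],0.03],
  [[-0.04,-0.1,0],[0,0,0],0.03],
  [[-0.06,-0.14,-0.02],[0,0,0],0.03],
  [[-0.065,-0.147,-0.05],[0,0,0],0.03],
  [[-0.065,-0.147,-0.08],[0,0,0],0.03],
])

```text
clock: 12.55
tool_pos: [0.4869, -0.3115, 0.1869]
eef_rot: [[1.0, -0.002, 0.0], [-0.002, -1.0, -0.001], [0.001, 0.001, -1.0]]
wrist_force: [0.2, 0.7, -2.3]
grip_width: 0.0442
gripper_force: 61.8
```

servo_tool([
  [[0,0,-0.03],[0,0,0],0.03],
  [[0,0,-0.055],[0,0,0],0.03],
  [[0,0,-0.075],[0,0,0],0.03],
  [[0,0,-0.085],[0,0,0],0.03],
  [[0,0,-0.09],[0,0,0],0.03],
])

```text
clock: 13.18
tool_pos: [0.4879, -0.31, 0.0971]
eef_rot: [[1.0, 0.001, 0.0], [0.001, -1.0, -0.0], [0.0, 0.0, -1.0]]
wrist_force: [-0.3, 0.0, -2.4]
grip_width: 0.0443
gripper_force: 61.8
```

Expected contact is at about z = 0.088.

servo_tool([
  [[0,0,-0.003],[0,0,0],0.03],
  [[0,0,-0.005],[0,0,0],0.03],
  [[0,0,-0.007],[0,0,0],0.03],
  [[0,0,-0.008],[0,0,0],0.03],
  [[0,0,-0.0085],[0,0,0],0.03],
])

```text
clock: 13.8
tool_pos: [0.4878, -0.3101, 0.0887]
eef_rot: [[1.0, 0.001, 0.0], [0.001, -1.0, -0.0], [0.0, 0.0, -1.0]]
wrist_force: [0.1, 0.6, -2.8]
grip_width: 0.0443
gripper_force: 61.8
```

servo_tool([
  [[0,0,-0.0005],[0,0,0],0.03],
  [[0,0,-0.001],[0,0,0],0.03],
  [[0,0,-0.0015],[0,0,0],0.03],
  [[0,0,-0.0015],[0,0,0],0.03],
])

```text
clock: 14.3
tool_pos: [0.4885, -0.3104, 0.0884]
eef_rot: [[1.0, 0.001, 0.001], [0.001, -1.0, -0.001], [0.001, 0.001, -1.0]]
wrist_force: [-1.2, 0.5, 6.0]
grip_width: 0.0447
gripper_force: 62.8
```

servo_tool([
  [[0,0,0.0005],[0,0,0],0.04],
  [[0,0,0.0005],[0,0,0],0.05],
  [[0,0,0.0005],[0,0,0],0.065],
  [[0,0,0.0005],[0,0,0],0.085],
  [[0,0,0.0005],[0,0,0],0.085],
])

```text
clock: 14.92
tool_pos: [0.4877, -0.31, 0.0874]
eef_rot: [[1.0, 0.001, -0.0], [0.001, -1.0, 0.0], [-0.0, -0.0, -1.0]]
wrist_force: [-0.2, 0.9, 0.3]
grip_width: 0.0852
gripper_force: 0.0
```

servo_tool([
  [[0,0,0.005],[0,0,0],0.085],
  [[0,0,0.03],[0,0,0],0.085],
  [[0,0,0.08],[0,0,0],0.085],
  [[0,0,0.13],[0,0,0],0.085],
  [[0,0.02,0.15],[0,0,-2],0.085],
])

```text
clock: 15.55
tool_pos: [0.4888, -0.2921, 0.2414]
eef_rot: [[0.999, -0.038, 0.005], [-0.038, -0.999, -0.003], [0.005, 0.003, -1.0]]
wrist_force: [0.6, 0.4, -0.6]
grip_width: 0.085
gripper_force: 0.0
```

servo_tool([
  [[0.01,0.05,0],[0,0,-2],0.085],
  [[0.02,0.1,0],[0,0,-3.2],0.085],
  [[0.03,0.15,0],[0,0,-3.2],0.085],
  [[0.04,0.2,0],[0,0,-3.2],0.085],
  [[0.05,0.25,0],[0,0,-3.2],0.085],
])

```text
clock: 16.18
tool_pos: [0.538, -0.0385, 0.2382]
eef_rot: [[0.996, -0.09, 0.001], [-0.09, -0.996, -0.0], [0.001, 0.0, -1.0]]
wrist_force: [0.8, 0.2, 0.0]
grip_width: 0.0851
gripper_force: 0.0
```

servo_tool([
  [[0.015,0.045,0],[0,0,0],0.085],
  [[0.015,0.045,-0.03],[0,0,0],0.085],
  [[0.015,0.045,-0.06],[0,0,0],0.085],
  [[0.015,0.045,-0.08],[0,0,0],0.085],
  [[0.015,0.045,-0.08],[0,0,0],0.085],
])

```text
clock: 16.8
tool_pos: [0.5517, 0.0049, 0.1565]
eef_rot: [[0.996, -0.09, -0.003], [-0.09, -0.996, -0.0], [-0.003, 0.0, -1.0]]
wrist_force: [0.1, -0.6, -0.5]
grip_width: 0.0848
gripper_force: 0.0
```

```bash
python3 - <<'E'
from rig import *
import cv2
c=read_camera("wrist");cv2.imwrite("pics/w3.png",c["image"])
print(get_state()["tool_pos"])
E
```

```text
[0.55267446 0.00496359 0.15771793]
```

View pics/w3.png

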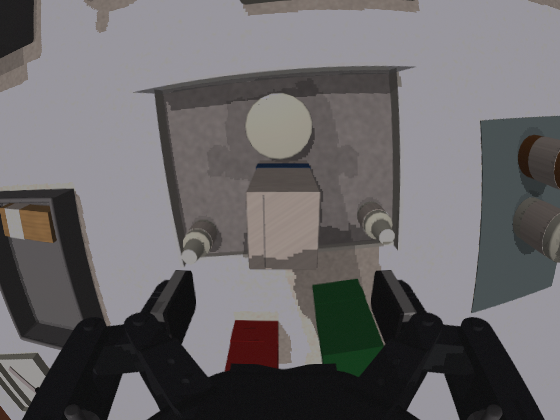

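The carton (248–320, 190–268) is square to the gripper and centred. Both bottles stand on the mat at right. I'm going down and gripping.

servo_tool([
  [[0,0,-0.02],[0,0,0],0.085],
  [[0,0,-0.045],[0,0,0],0.085],
  [[0,0,-0.065],[0,0,0],0.085],
  [[0,0,-0.076],[0,0,0],0.085],
  [[0,0,-0.076],[0,0,0],0.065],
])

```text
clock: 17.48
tool_pos: [0.553, 0.0049, 0.0819]
eef_rot: [[0.996, -0.09, 0.0], [-0.09, -0.996, -0.0], [0.0, 0.0, -1.0]]
wrist_force: [-0.3, 0.5, -0.2]
grip_width: 0.0695
gripper_force: 0.0
```

servo_tool([
  [[0,0,0],[0,0,0],0.055],
  [[0,0,0],[0,0,0],0.045],
  [[0,0,0],[0,0,0],0.03],
  [[0,0,0],[0,0,0],0.03],
  [[0,0,0],[0,0,0],0.03],
])

```text
clock: 18.1
tool_pos: [0.554, 0.0049, 0.0829]
eef_rot: [[0.996, -0.09, 0.003], [-0.09, -0.996, -0.0], [0.003, -0.0, -1.0]]
wrist_force: [0.6, -0.5, 6.6]
grip_width: 0.045
gripper_force: 62.0
```

servo_tool([
  [[0,0,0.008],[0,0,0],0.03],
  [[0,0,0.02],[0,0,0],0.03],
  [[0,0,0.06],[0,0,0],0.03],
  [[0,0,0.11],[0,0,0],0.03],
  [[0,0,0.16],[0,0,0],0.03],
])

```text
clock: 18.73
tool_pos: [0.5523, 0.005, 0.2436]
eef_rot: [[0.996, -0.09, -0.0], [-0.09, -0.996, 0.0], [-0.0, -0.0, -1.0]]
wrist_force: [0.2, -0.1, -1.7]
grip_width: 0.0446
gripper_force: 61.6
```

servo_tool([
  [[-0.005,-0.03,0.01],[0,0,0],0.03],
  [[-0.02,-0.08,0.01],[0,0,0],0.03],
  [[-0.04,-0.13,0.01],[0,0,0],0.03],
  [[-0.06,-0.18,0.01],[0,0,0],0.03],
  [[-0.08,-0.22,0.01],[0,0,0],0.03],
])

```text
clock: 19.35
tool_pos: [0.4716, -0.217, 0.2522]
eef_rot: [[0.996, -0.091, 0.0], [-0.091, -0.996, -0.0], [0.0, 0.0, -1.0]]
wrist_force: [0.5, -0.3, -2.0]
grip_width: 0.0447
gripper_force: 61.8
```

servo_tool([
  [[-0.025,-0.04,0],[0,0,0],0.03],
  [[-0.05,-0.08,0],[0,0,0],0.03],
  [[-0.065,-0.101,-0.01],[0,0,0],0.03],
  [[-0.065,-0.101,-0.04],[0,0,0],0.03],
  [[-0.065,-0.101,-0.07],[0,0,0],0.03],
])

```text
clock: 19.98
tool_pos: [0.4075, -0.3164, 0.1816]
eef_rot: [[0.996, -0.091, 0.001], [-0.091, -0.996, -0.0], [0.001, 0.0, -1.0]]
wrist_force: [0.5, 0.1, -1.7]
grip_width: 0.0447
gripper_force: 61.8
```

servo_tool([
  [[0,0,-0.03],[0,0,0],0.03],
  [[0,0,-0.06],[0,0,0],0.03],
  [[0,0,-0.085],[0,0,0],0.03],
  [[0,0,-0.097],[0,0,0],0.03],
  [[0,0,-0.102],[0,0,0],0.03],
])

```text
clock: 20.6
tool_pos: [0.4079, -0.316, 0.0796]
eef_rot: [[0.996, -0.09, -0.0], [-0.09, -0.996, 0.0], [-0.0, -0.0, -1.0]]
wrist_force: [0.5, -0.7, -1.2]
grip_width: 0.0449
gripper_force: 61.7
```

Contact is expected at z ≈ 0.072–0.073.

servo_tool([
  [[0,0,-0.003],[0,0,0],0.03],
  [[0,0,-0.005],[0,0,0],0.03],
  [[0,0,-0.006],[0,0,0],0.03],
  [[0,0,-0.007],[0,0,0],0.03],
  [[0,0,-0.007],[0,0,0],0.03],
])

```text
clock: 21.22
tool_pos: [0.4079, -0.3163, 0.073]
eef_rot: [[0.996, -0.09, 0.0], [-0.09, -0.996, -0.0], [0.0, 0.0, -1.0]]
wrist_force: [-0.6, -0.5, 0.8]
grip_width: 0.0445
gripper_force: 61.9
```

servo_tool([
  [[0,0,-0.0005],[0,0,0],0.03],
  [[0,0,-0.0005],[0,0,0],0.05],
  [[0,0,0],[0,0,0],0.065],
  [[0,0,0],[0,0,0],0.085],
  [[0,0,0],[0,0,0],0.085],
])

```text
clock: 21.85
tool_pos: [0.4078, -0.3161, 0.0725]
eef_rot: [[0.996, -0.09, -0.0], [-0.09, -0.996, -0.0], [-0.0, 0.0, -1.0]]
wrist_force: [0.2, -0.6, -1.1]
grip_width: 0.0852
gripper_force: 0.0
```

servo_tool([
  [[0,0,0.005],[0,0,0],0.085],
  [[0,0,0.03],[0,0,0],0.085],
  [[0,0,0.08],[0,0,0],0.085],
  [[0,0,0.13],[0,0,0],0.085],
  [[0,0.02,0.16],[0,0,2],0.085],
])

```text
clock: 22.48
tool_pos: [0.4083, -0.2976, 0.2356]
eef_rot: [[0.998, -0.057, 0.003], [-0.057, -0.998, -0.003], [0.003, 0.003, -1.0]]
wrist_force: [0.2, -0.1, 0.6]
grip_width: 0.0852
gripper_force: 0.0
```

servo_tool([
  [[0.02,0.05,0],[0,0,2],0.085],
  [[0.04,0.1,0],[0,0,3.2],0.085],
  [[0.07,0.15,0],[0,0,3.2],0.085],
  [[0.1,0.2,0],[0,0,3.2],0.085],
  [[0.14,0.24,0],[0,0,3.2],0.085],
])

```text
clock: 23.1
tool_pos: [0.5483, -0.054, 0.2334]
eef_rot: [[1.0, 0.002, 0.001], [0.002, -1.0, -0.0], [0.001, 0.0, -1.0]]
wrist_force: [0.5, -1.0, 0.2]
grip_width: 0.0849
gripper_force: 0.0
```

servo_tool([
  [[0.04,0.04,0],[0,0,0],0.085],
  [[0.067,0.06,-0.03],[0,0,0],0.085],
  [[0.067,0.06,-0.07],[0,0,0],0.085],
  [[0.067,0.06,-0.11],[0,0,0],0.085],
  [[0.067,0.06,-0.11],[0,0,0],0.085],
])

```text
clock: 23.72
tool_pos: [0.6122, 0.0038, 0.1197]
eef_rot: [[1.0, 0.001, -0.007], [0.001, -1.0, -0.0], [-0.007, 0.0, -1.0]]
wrist_force: [-0.7, 0.5, 0.4]
grip_width: 0.085
gripper_force: 0.0
```

```bash
python3 - <<'E'
from rig import *
import cv2
from h import *
c=read_camera("wrist");cv2.imwrite("pics/w4.png",c["image"])
print(get_state()["tool_pos"])
for n in("scene","side"):
    c=read_camera(n);print(n)
    comps(c,.112,.126,.3,.65,-.45,-.2);comps(c,.138,.15,.3,.65,-.45,-.2);comps(c,.056,.066,.59,.65,-.03,.04)
E
```

```text
[0.6141658  0.00388686 0.12216123]
scene
  n 356 z 0.1218 rect [ 409.5 -316. ] [47.4 58.8] 85.4 circ [ 409.2 -315.8] 35.7 px [140 158  26  19]
  n 288 z 0.1214 rect [ 488.9 -311.3] [48.1 47. ] 51.9 circ [ 488.6 -311.4] 25.7 px [136 182  22  18]
  n 60 z 0.1201 rect [ 579.8 -301.4] [15.3 33.3] 27.4 circ [ 573.  -304.9] 16.6 px [131 214  16   9]
  n 158 z 0.1418 rect [ 571.7 -306. ] [34.5 32.9] 43.1 circ [ 569.9 -305.6] 18.3 px [128 203  16  13]
  n 394 z 0.0604 rect [617.9   2.5] [52.9 51.2] 3.1 circ [616.8   3.3] 28.6 px [265 247  24  20]
side
  n 235 z 0.1206 rect [ 406.9 -313.7] [50.4 53.5] 84.6 circ [ 407.8 -313.9] 35.1 px [311 123  22  13]
  n 175 z 0.1204 rect [ 487.2 -307. ] [48.3 47. ] 60.5 circ [ 487.  -306.7] 26.6 px [283 124  18  12]
  n 52 z 0.1197 rect [ 567.7 -292.3] [16.4 31.8] 89.9 circ [ 567.7 -299.3] 15.9 px [254 128  13   7]
  n 77 z 0.1405 rect [ 567.2 -301.9] [31.1 33.6] 4.3 circ [ 566. -302.] 19.1 px [254 119  13   8]
  n 339 z 0.0595 rect [615.8   5.2] [54.  51.8] 86.0 circ [614.4   3.4] 29.6 px [216 216  25  17]
```

View pics/w4.png

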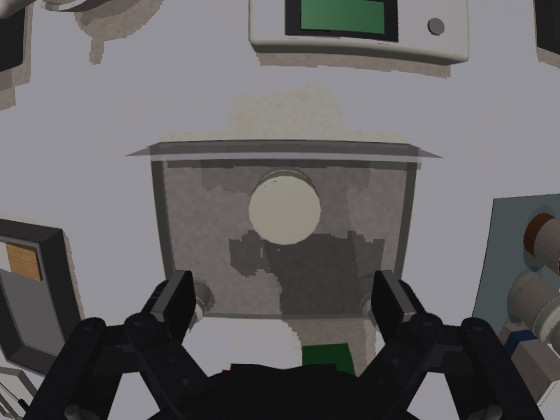

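The jar lid is at (285,210), centred between the pads. All three tall things stand upright on the mat. I'm going down to the jar.

servo_tool([
  [[0.001,0,-0.03],[0,0,0],0.085],
  [[0.001,0,-0.06],[0,0,0],0.085],
  [[0.001,0,-0.085],[0,0,0],0.085],
  [[0.001,0,-0.095],[0,0,0],0.085],
  [[0.001,0,-0.095],[0,0,0],0.07],
])

```text
clock: 24.5
tool_pos: [0.6165, 0.004, 0.0286]
eef_rot: [[1.0, 0.001, 0.001], [0.001, -1.0, 0.0], [0.001, -0.0, -1.0]]
wrist_force: [0.6, -0.9, -0.8]
grip_width: 0.071
gripper_force: 0.0
```

servo_tool([
  [[0,0,0],[0,0,0],0.06],
  [[0,0,0],[0,0,0],0.05],
  [[0,0,0],[0,0,0],0.04],
  [[0,0,0],[0,0,0],0.04],
  [[0,0,0],[0,0,0],0.04],
])

```text
clock: 25.12
tool_pos: [0.6207, 0.0053, 0.0336]
eef_rot: [[1.0, 0.001, 0.01], [0.001, -1.0, 0.001], [0.01, -0.001, -1.0]]
wrist_force: [-3.5, 1.3, 23.2]
grip_width: 0.0401
gripper_force: 11.3
```

servo_tool([
  [[0,0,0.008],[0,0,0],0.04],
  [[0,0,0.02],[0,0,0],0.04],
  [[0,0,0.06],[0,0,0],0.04],
  [[0,0,0.11],[0,0,0],0.04],
  [[0,0,0.16],[0,0,0],0.04],
])

```text
clock: 25.75
tool_pos: [0.6154, 0.0038, 0.1893]
eef_rot: [[1.0, 0.0, -0.0], [0.0, -1.0, -0.0], [-0.0, 0.0, -1.0]]
wrist_force: [1.6, 0.4, -0.2]
grip_width: 0.0396
gripper_force: 0.0
```

```bash
python3 - <<'E'
from rig import *
import cv2
from h import *
c=read_camera("wrist")["image"][80:420,130:430]
for n in("scene","side"):
    d=read_camera(n);print(n)
    comps(d,.05,.066,.5,.65,-.1,.1);comps(d,.066,.08,.5,.65,-.1,.1)
    if n=="scene": a=d["image"][130:300,180:360]
    else: b=d["image"][130:290,170:340]
cv2.imwrite("pics/l2.png",np.hstack([cv2.resize(i,(266,290)) for i in(a,b,c)]))
E
```

```text
scene
  n 49 z 0.057 rect [523.6 -80.8] [14.2 22. ] 20.1 circ [520.2 -82. ] 11.5 px [239 219  10   8]
  n 51 z 0.0532 rect [517.7  89.5] [18.9 19.1] 0.5 circ [517.5  90.7] 12.4 px [312 221   9   9]
  n 408 z 0.0604 rect [617.9   4.8] [53.8 51.1] 3.3 circ [617.6   5.1] 28.0 px [266 247  24  20]
  n 38 z 0.0738 rect [518.9 -82. ] [14.9 14.8] 39.6 circ [519.7 -82.4] 8.9 px [241 214   7   7]
  n 41 z 0.0731 rect [516.4  91.8] [15.5 13.4] 22.7 circ [515.7  91.9] 9.1 px [314 217   7   8]
side
  n 46 z 0.0591 rect [514.7 -76.4] [19.6 12.9] 12.0 circ [514.6 -78.2] 10.5 px [272 198   9   8]
  n 401 z 0.0589 rect [616.1   7.3] [53.4 55.6] 28.2 circ [616.6   6.8] 28.6 px [215 216  26  20]
  n 18 z 0.0598 rect [520.6  95.9] [ 4.1 13.3] 38.1 circ [519.2  94.9] 6.7 px [268 252   5   8]
  n 18 z 0.0571 rect [504.9  97.4] [8.6 4.4] 57.6 circ [505.1  97.3] 4.7 px [275 253   5   7]
  n 36 z 0.0719 rect [516.2 -79.4] [15.9 13.1] 77.7 circ [516.2 -78.8] 8.6 px [273 194   7   7]
  n 47 z 0.0729 rect [513.1  93.4] [12.6 15.9] 84.9 circ [512.9  93.5] 8.2 px [269 247   9   8]
```

View pics/l2.png

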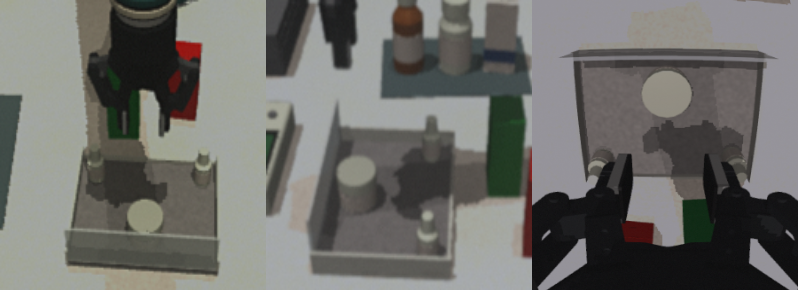

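The jar still stands upright at about (617, 6): the fingers closed over its lid. I'll measure where the fingertips really are relative to the TCP.

```bash
python3 - <<'E'
from rig import *
from h import *
s=get_state();print(s["tool_pos"],s["grip_width"])
for n in("scene","side"):
    W=cloud(read_camera(n)).reshape(-1,3)
    Q=W[(W[:,2]>.15)&(W[:,0]>.55)&(W[:,0]<.68)&(abs(W[:,1])<.07)]
    for z in np.arange(.18,.25,.005):
        q=Q[(Q[:,2]>z)&(Q[:,2]<=z+.005)]
        if len(q): print(n,round(z,3),len(q),q[:,:2].min(0).round(3),q[:,:2].max(0).round(3), "L",q[q[:,1]>.004][:,1].min().round(3) if (q[:,1]>.004).any() else None,"R",q[q[:,1]<.004][:,1].max().round(3) if (q[:,1]<.004).any() else None)
E
```

```text
[0.61767335 0.00391847 0.19130292] 0.04011335753272834
scene 0.22 8 [ 0.625 -0.022] [0.628 0.03 ] L 0.026 R -0.016
scene 0.225 27 [ 0.622 -0.028] [0.63  0.035] L 0.024 R -0.016
scene 0.23 29 [ 0.622 -0.03 ] [0.629 0.037] L 0.024 R -0.016
scene 0.235 25 [ 0.621 -0.028] [0.63  0.037] L 0.024 R -0.016
scene 0.24 29 [ 0.622 -0.029] [0.63  0.037] L 0.024 R -0.016
scene 0.245 31 [ 0.619 -0.029] [0.629 0.037] L 0.024 R -0.016
scene 0.25 23 [ 0.62  -0.029] [0.63  0.037] L 0.024 R -0.016
side 0.215 22 [ 0.604 -0.017] [0.625 0.033] L 0.029 R -0.015
side 0.22 24 [ 0.603 -0.018] [0.625 0.037] L 0.029 R -0.013
side 0.225 39 [ 0.603 -0.016] [0.624 0.041] L 0.029 R -0.014
side 0.23 36 [ 0.603 -0.017] [0.625 0.04 ] L 0.025 R -0.015
side 0.235 33 [ 0.603 -0.021] [0.625 0.039] L 0.025 R -0.014
side 0.24 38 [ 0.603 -0.023] [0.625 0.04 ] L 0.03 R -0.013
side 0.245 30 [ 0.604 -0.017] [0.624 0.039] L 0.029 R -0.013
side 0.25 12 [ 0.602 -0.019] [0.615 0.039] L 0.032 R -0.013
```

The real tips sit about 26 mm above the reported TCP, so the grasps so far were shallow but sound. I'm retrying the jar lower.

servo_tool([
  [[0,0.002,0],[0,0,0],0.085],
  [[0,0.002,-0.04],[0,0,0],0.085],
  [[0,0.002,-0.09],[0,0,0],0.085],
  [[0,0.002,-0.13],[0,0,0],0.085],
  [[0,0.002,-0.15],[0,0,0],0.085],
])

```text
clock: 26.62
tool_pos: [0.6134, 0.006, 0.034]
eef_rot: [[1.0, 0.001, -0.006], [0.001, -1.0, 0.0], [-0.006, -0.0, -1.0]]
wrist_force: [-0.4, 0.1, 0.1]
grip_width: 0.0853
gripper_force: 0.0
```

servo_tool([
  [[0,0,-0.01],[0,0,0],0.085],
  [[0,0,-0.018],[0,0,0],0.085],
  [[0,0,-0.022],[0,0,0],0.085],
  [[0,0,-0.024],[0,0,0],0.085],
  [[0,0,-0.024],[0,0,0],0.07],
])

```text
clock: 27.25
tool_pos: [0.6161, 0.0059, 0.0141]
eef_rot: [[1.0, 0.001, 0.001], [0.001, -1.0, -0.0], [0.001, 0.0, -1.0]]
wrist_force: [0.3, -0.8, -0.2]
grip_width: 0.0708
gripper_force: 0.0
```

servo_tool([
  [[0,0,0],[0,0,0],0.06],
  [[0,0,0],[0,0,0],0.055],
  [[0,0,0],[0,0,0],0.05],
  [[0,0,0],[0,0,0],0.045],
  [[0,0,0],[0,0,0],0.045],
])

```text
clock: 27.88
tool_pos: [0.6163, 0.0059, 0.0146]
eef_rot: [[1.0, 0.0, 0.001], [0.0, -1.0, -0.0], [0.001, 0.0, -1.0]]
wrist_force: [-1.8, 0.4, 5.7]
grip_width: 0.0526
gripper_force: 63.1
```

servo_tool([
  [[0,0,0.008],[0,0,0],0.045],
  [[0,0,0.02],[0,0,0],0.045],
  [[0,0,0.06],[0,0,0],0.045],
  [[0,0,0.11],[0,0,0],0.045],
  [[0,0,0.14],[0,0,0],0.045],
])

```text
clock: 28.5
tool_pos: [0.6169, 0.0062, 0.1571]
eef_rot: [[1.0, 0.001, 0.004], [0.001, -1.0, 0.0], [0.004, -0.0, -1.0]]
wrist_force: [-0.4, 0.2, -1.4]
grip_width: 0.0528
gripper_force: 63.0
```

servo_tool([
  [[-0.015,0.03,0],[0,0,0],0.045],
  [[-0.04,0.08,0],[0,0,0],0.045],
  [[-0.065,0.13,0],[0,0,0],0.045],
  [[-0.09,0.18,0],[0,0,0],0.045],
  [[-0.115,0.22,0],[0,0,0],0.045],
])

```text
clock: 29.12
tool_pos: [0.4997, 0.2283, 0.1545]
eef_rot: [[1.0, 0.002, 0.001], [0.002, -1.0, 0.001], [0.001, -0.001, -1.0]]
wrist_force: [-0.1, 0.5, -0.4]
grip_width: 0.0526
gripper_force: 63.0
```

servo_tool([
  [[-0.025,0.05,0],[0,0,0],0.045],
  [[-0.05,0.09,0],[0,0,0],0.045],
  [[-0.069,0.118,0],[0,0,0],0.045],
  [[-0.069,0.118,-0.02],[0,0,0],0.045],
  [[-0.069,0.118,-0.05],[0,0,0],0.045],
])

```text
clock: 29.75
tool_pos: [0.4322, 0.3452, 0.1047]
eef_rot: [[1.0, 0.002, 0.003], [0.002, -1.0, 0.002], [0.003, -0.002, -1.0]]
wrist_force: [0.2, 0.1, -1.6]
grip_width: 0.0527
gripper_force: 63.1
```

```bash
python3 - <<'E'
from rig import *
from h import *
s=get_state();print(s["tool_pos"],s["grip_width"],s["wrist_force"])
d=read_camera("scene");a=d["image"][110:290,330:500]
comps(d,.042,.053,.33,.6,.2,.45,300);comps(d,.024,.032,.5,.6,.25,.4,100)
b=read_camera("side")["image"][200:420,190:400]
c=read_camera("wrist")["image"]
cv2.imwrite("pics/l3.png",np.hstack([cv2.resize(i,(266,270)) for i in(a,b,c)]))
E
```

```text
[0.43221038 0.34520363 0.10468472] 0.05270860679721811 [ 0.17729112  0.12768074 -1.58142891]
  n 660 z 0.0483 rect [474.6 338.9] [154.7 227.5] 84.2 circ [474.9 339.3] 134.7 px [387 183  70  78]
  n 537 z 0.0283 rect [544.5 332.1] [94.1 41.5] 82.1 circ [545.4 332.1] 49.8 px [398 237  42  19]
  n 119 z 0.0285 rect [582.  318.1] [127.7   4.9] 84.6 circ [580.8 318.2] 63.9 px [387 254  57  10]
```

View pics/l3.png

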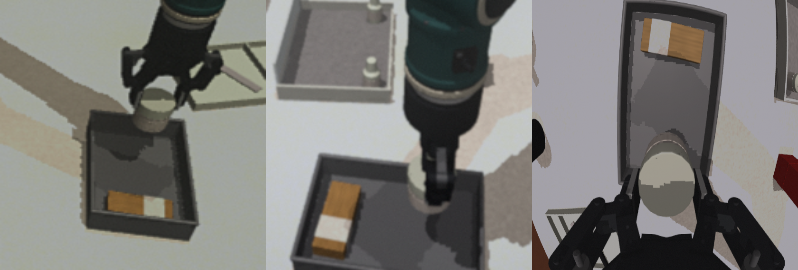

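The jar is held upright over the free half of the basket, clear of the box (left panel (155,105)). Lowering.

servo_tool([
  [[0,-0.001,-0.03],[0,0,0],0.045],
  [[0,-0.001,-0.055],[0,0,0],0.045],
  [[0,-0.001,-0.075],[0,0,0],0.045],
  [[0,-0.001,-0.088],[0,0,0],0.045],
  [[0,-0.001,-0.092],[0,0,0],0.045],
])

```text
clock: 30.52
tool_pos: [0.4321, 0.3432, 0.0119]
eef_rot: [[1.0, 0.0, 0.0], [0.0, -1.0, 0.0], [0.0, -0.0, -1.0]]
wrist_force: [-0.9, 0.0, -1.5]
grip_width: 0.0528
gripper_force: 63.1
```

servo_tool([
  [[0,0,-0.002],[0,0,0],0.045],
  [[0,0,-0.004],[0,0,0],0.045],
  [[0,0,-0.005],[0,0,0],0.045],
  [[0,0,-0.006],[0,0,0],0.045],
  [[0,0,-0.006],[0,0,0],0.045],
])

```text
clock: 31.15
tool_pos: [0.4318, 0.343, 0.0057]
eef_rot: [[1.0, 0.001, 0.0], [0.001, -1.0, 0.0], [0.0, -0.0, -1.0]]
wrist_force: [-0.5, -0.7, -0.7]
grip_width: 0.0526
gripper_force: 63.2
```

servo_tool([
  [[0,0,-0.0005],[0,0,0],0.045],
  [[0,0,-0.001],[0,0,0],0.045],
  [[0,0,-0.001],[0,0,0],0.045],
])

```text
clock: 31.52
tool_pos: [0.4318, 0.343, 0.0056]
eef_rot: [[1.0, 0.001, 0.0], [0.001, -1.0, -0.0], [0.0, 0.0, -1.0]]
wrist_force: [-2.3, -2.2, 9.1]
grip_width: 0.0526
gripper_force: 64.1
```

servo_tool([
  [[0,0,0.0005],[0,0,0],0.055],
  [[0,0,0.0005],[0,0,0],0.065],
  [[0,0,0.0005],[0,0,0],0.078],
  [[0,0,0.0005],[0,0,0],0.078],
  [[0,0,0.0005],[0,0,0],0.078],
])

```text
clock: 32.15
tool_pos: [0.4318, 0.3429, 0.005]
eef_rot: [[1.0, 0.001, -0.0], [0.001, -1.0, -0.0], [-0.0, 0.0, -1.0]]
wrist_force: [-1.3, -0.2, 0.4]
grip_width: 0.0777
gripper_force: 0.0
```

servo_tool([
  [[0,0,0.01],[0,0,0],0.08],
  [[0,0,0.04],[0,0,0],0.085],
  [[0,0,0.1],[0,0,0],0.085],
  [[0,0,0.16],[0,0,0],0.085],
  [[0.01,-0.03,0.21],[0,0,0],0.085],
])

```text
clock: 32.78
tool_pos: [0.441, 0.3153, 0.2185]
eef_rot: [[1.0, 0.006, 0.002], [0.006, -1.0, 0.003], [0.002, -0.003, -1.0]]
wrist_force: [1.1, -0.3, -0.5]
grip_width: 0.085
gripper_force: 0.0
```

servo_tool([
  [[0.01,-0.055,0.02],[0,0,0],0.085],
  [[0.03,-0.11,0.02],[0,0,0],0.085],
  [[0.05,-0.165,0.02],[0,0,0],0.085],
  [[0.07,-0.22,0.02],[0,0,0],0.085],
  [[0.08,-0.27,0.02],[0,0,0],0.085],
])

```text
clock: 33.4
tool_pos: [0.5224, 0.0407, 0.236]
eef_rot: [[1.0, -0.0, 0.001], [-0.0, -1.0, -0.0], [0.001, 0.0, -1.0]]
wrist_force: [0.7, -0.6, -1.4]
grip_width: 0.0852
gripper_force: 0.0
```

```bash
python3 - <<'E'
from rig import *
from h import *
for n in("scene","side"):
    d=read_camera(n);print(n)
    comps(d,.044,.056,.39,.48,.29,.4,50);comps(d,.024,.032,.5,.575,.25,.4,100)
E
```

```text
scene
  n 320 z 0.052 rect [434.8 341.7] [52.9 55.8] 82.1 circ [434.6 342.6] 28.4 px [407 197  23  19]
  n 529 z 0.0283 rect [544.4 331.9] [94.3 41.4] 82.8 circ [546.6 331.4] 49.9 px [398 237  42  19]
side
  n 957 z 0.0506 rect [432.5 345. ] [53.9 53.6] 35.3 circ [432.8 344.8] 27.9 px [299 360  35  35]
  n 121 z 0.0284 rect [538.7 262.2] [74.1 16.2] 7.1 circ [537.7 270.1] 37.1 px [232 332  44  10]
  n 1371 z 0.0268 rect [544.2 334.2] [97.3 40.5] 81.0 circ [544.9 334.2] 50.6 px [227 348  38  58]
```

servo_tool([
  [[0.01,-0.05,0],[0,0,0],0.085],
  [[0.02,-0.1,0],[0,0,0],0.085],
  [[0.03,-0.15,0],[0,0,0],0.085],
  [[0.04,-0.2,0],[0,0,0],0.085],
  [[0.045,-0.25,0],[0,0,0],0.085],
])

```text
clock: 34.12
tool_pos: [0.5673, -0.2076, 0.2358]
eef_rot: [[1.0, 0.002, 0.001], [0.002, -1.0, 0.0], [0.001, -0.0, -1.0]]
wrist_force: [0.1, 0.1, -0.5]
grip_width: 0.0853
gripper_force: 0.0
```

The jar stands upright in the basket (top z ≈ 51 mm) and the box hasn't moved. Now the amber bottle goes back.

servo_tool([
  [[0.001,-0.05,0],[0,0,0],0.085],
  [[0.002,-0.096,0],[0,0,0],0.085],
  [[0.002,-0.096,-0.03],[0,0,0],0.085],
  [[0.002,-0.096,-0.07],[0,0,0],0.085],
  [[0.002,-0.096,-0.1],[0,0,0],0.085],
])

```text
clock: 34.75
tool_pos: [0.5686, -0.3019, 0.134]
eef_rot: [[1.0, 0.001, -0.0], [0.001, -1.0, 0.001], [-0.0, -0.001, -1.0]]
wrist_force: [0.2, 0.8, -1.0]
grip_width: 0.0845
gripper_force: 0.0
```

servo_tool([
  [[0,0,-0.015],[0,0,0],0.085],
  [[0,0,-0.028],[0,0,0],0.085],
  [[0,0,-0.036],[0,0,0],0.085],
  [[0,0,-0.038],[0,0,0],0.085],
  [[0,0,-0.038],[0,0,0],0.07],
])

```text
clock: 35.38
tool_pos: [0.5691, -0.3032, 0.0976]
eef_rot: [[1.0, 0.001, 0.001], [0.001, -1.0, -0.0], [0.001, 0.0, -1.0]]
wrist_force: [-0.1, 1.0, -0.4]
grip_width: 0.0702
gripper_force: 0.0
```

servo_tool([
  [[0,0,0],[0,0,0],0.055],
  [[0,0,0],[0,0,0],0.04],
  [[0,0,0],[0,0,0],0.03],
  [[0,0,0],[0,0,0],0.02],
  [[0,0,0],[0,0,0],0.02],
])

```text
clock: 36.0
tool_pos: [0.5692, -0.3036, 0.0978]
eef_rot: [[1.0, 0.001, 0.001], [0.001, -1.0, -0.001], [0.001, 0.001, -1.0]]
wrist_force: [-0.9, -0.6, 6.3]
grip_width: 0.033
gripper_force: 59.9
```

servo_tool([
  [[0,0,0.008],[0,0,0],0.02],
  [[0,0,0.02],[0,0,0],0.02],
  [[0,0,0.06],[0,0,0],0.02],
  [[0,0,0.1],[0,0,0],0.02],
  [[0,0,0.14],[0,0,0],0.02],
])

```text
clock: 36.62
tool_pos: [0.5685, -0.3027, 0.2386]
eef_rot: [[1.0, 0.001, -0.0], [0.001, -1.0, 0.0], [-0.0, -0.0, -1.0]]
wrist_force: [0.8, -0.1, -2.2]
grip_width: 0.0324
gripper_force: 60.1
```

servo_tool([
  [[0.01,0.03,0],[0,0,0],0.02],
  [[0.02,0.08,0],[0,0,0],0.02],
  [[0.03,0.13,0],[0,0,0],0.02],
  [[0.04,0.18,0],[0,0,0],0.02],
  [[0.0475,0.22,0],[0,0,0],0.02],
])

```text
clock: 37.25
tool_pos: [0.6162, -0.0801, 0.2375]
eef_rot: [[1.0, 0.003, -0.0], [0.003, -1.0, 0.001], [-0.0, -0.001, -1.0]]
wrist_force: [1.3, -0.7, -0.8]
grip_width: 0.0327
gripper_force: 60.1
```

servo_tool([
  [[0,0.015,0],[0,0,0],0.02],
  [[0,0.0225,-0.02],[0,0,0],0.02],
  [[0,0.0225,-0.06],[0,0,0],0.02],
  [[0,0.0225,-0.1],[0,0,0],0.02],
  [[0,0.0225,-0.115],[0,0,0],0.02],
])

```text
clock: 37.88
tool_pos: [0.6143, -0.0617, 0.1198]
eef_rot: [[1.0, -0.001, -0.005], [-0.001, -1.0, -0.0], [-0.005, 0.0, -1.0]]
wrist_force: [-0.4, -0.7, -2.6]
grip_width: 0.0326
gripper_force: 60.1
```

servo_tool([
  [[0,0,-0.003],[0,0,0],0.02],
  [[0,0,-0.006],[0,0,0],0.02],
  [[0,0,-0.008],[0,0,0],0.02],
  [[0,0,-0.009],[0,0,0],0.02],
  [[0,0,-0.009],[0,0,0],0.02],
])

```text
clock: 38.5
tool_pos: [0.6165, -0.0605, 0.1134]
eef_rot: [[1.0, 0.001, 0.0], [0.001, -1.0, -0.0], [0.0, 0.0, -1.0]]
wrist_force: [-0.3, -0.3, -2.1]
grip_width: 0.0327
gripper_force: 60.1
```

Position is good at (0.6165, −0.0605). Contact expected at z ≈ 0.107.

servo_tool([
  [[0,0,-0.002],[0,0,0],0.02],
  [[0,0,-0.0035],[0,0,0],0.02],
  [[0,0,-0.005],[0,0,0],0.02],
  [[0,0,-0.006],[0,0,0],0.02],
  [[0,0,-0.006],[0,0,0],0.02],
])

```text
clock: 39.12
tool_pos: [0.6169, -0.0607, 0.1078]
eef_rot: [[1.0, 0.001, 0.001], [0.001, -1.0, -0.0], [0.001, 0.0, -1.0]]
wrist_force: [-0.2, -0.1, 3.4]
grip_width: 0.0327
gripper_force: 60.6
```

servo_tool([
  [[0,0,0.0005],[0,0,0],0.03],
  [[0,0,0.0005],[0,0,0],0.045],
  [[0,0,0.0005],[0,0,0],0.065],
  [[0,0,0.0005],[0,0,0],0.085],
  [[0,0,0.0005],[0,0,0],0.085],
])

```text
clock: 39.75
tool_pos: [0.6162, -0.0605, 0.1075]
eef_rot: [[1.0, 0.001, -0.0], [0.001, -1.0, 0.0], [-0.0, -0.0, -1.0]]
wrist_force: [-0.1, 0.7, -0.4]
grip_width: 0.085
gripper_force: 0.0
```

servo_tool([
  [[0,0,0.005],[0,0,0],0.085],
  [[0,0,0.03],[0,0,0],0.085],
  [[0,0,0.08],[0,0,0],0.085],
  [[0,0,0.12],[0,0,0],0.085],
  [[-0.01,-0.02,0.13],[0,0,0],0.085],
])

```text
clock: 40.38
tool_pos: [0.6084, -0.0787, 0.2415]
eef_rot: [[1.0, 0.004, 0.006], [0.004, -1.0, 0.001], [0.006, -0.0, -1.0]]
wrist_force: [0.2, -0.7, -0.1]
grip_width: 0.0852
gripper_force: 0.0
```

servo_tool([
  [[-0.02,-0.05,0],[0,0,0],0.085],
  [[-0.05,-0.1,0],[0,0,0],0.085],
  [[-0.08,-0.15,0],[0,0,0],0.085],
  [[-0.11,-0.2,0],[0,0,0],0.085],
  [[-0.119,-0.2295,0],[0,0,0],0.085],
])

```text
clock: 41.0
tool_pos: [0.4848, -0.3134, 0.2384]
eef_rot: [[1.0, -0.004, -0.0], [-0.004, -1.0, -0.001], [-0.0, 0.001, -1.0]]
wrist_force: [0.4, 0.4, -0.3]
grip_width: 0.0846
gripper_force: 0.0
```

servo_tool([
  [[0,0,-0.03],[0,0,0],0.085],
  [[0,0,-0.07],[0,0,0],0.085],
  [[0,0,-0.1],[0,0,0],0.085],
  [[0,0,-0.11],[0,0,0],0.085],
  [[0,0,-0.11],[0,0,0],0.085],
])

```text
clock: 41.62
tool_pos: [0.4874, -0.3101, 0.1278]
eef_rot: [[1.0, 0.001, -0.0], [0.001, -1.0, 0.0], [-0.0, -0.0, -1.0]]
wrist_force: [0.0, -0.2, -0.4]
grip_width: 0.0849
gripper_force: 0.0
```

servo_tool([
  [[0,0,-0.02],[0,0,0],0.085],
  [[0,0,-0.038],[0,0,0],0.085],
  [[0,0,-0.048],[0,0,0],0.085],
  [[0,0,-0.051],[0,0,0],0.085],
  [[0,0,-0.051],[0,0,0],0.07],
])

```text
clock: 42.25
tool_pos: [0.4875, -0.3102, 0.0768]
eef_rot: [[1.0, 0.001, 0.0], [0.001, -1.0, -0.0], [0.0, 0.0, -1.0]]
wrist_force: [0.0, 0.5, -0.2]
grip_width: 0.0707
gripper_force: 0.0
```

servo_tool([
  [[0,0,0],[0,0,0],0.06],
  [[0,0,0],[0,0,0],0.05],
  [[0,0,0],[0,0,0],0.04],
  [[0,0,0],[0,0,0],0.03],
  [[0,0,0],[0,0,0],0.03],
])

```text
clock: 42.88
tool_pos: [0.4879, -0.3106, 0.0776]
eef_rot: [[1.0, 0.0, 0.001], [0.0, -1.0, -0.001], [0.001, 0.001, -1.0]]
wrist_force: [-0.6, -1.0, 4.5]
grip_width: 0.0458
gripper_force: 61.6
```

servo_tool([
  [[0,0,0.008],[0,0,0],0.03],
  [[0,0,0.02],[0,0,0],0.03],
  [[0,0,0.06],[0,0,0],0.03],
  [[0,0,0.12],[0,0,0],0.03],
  [[0,0,0.17],[0,0,0],0.03],
])

```text
clock: 43.5
tool_pos: [0.4873, -0.31, 0.2493]
eef_rot: [[1.0, 0.001, 0.001], [0.001, -1.0, -0.001], [0.001, 0.001, -1.0]]
wrist_force: [1.0, -0.1, -2.6]
grip_width: 0.0457
gripper_force: 62.1
```

servo_tool([
  [[0.005,0.03,0.03],[0,0,0],0.03],
  [[0.015,0.08,0.03],[0,0,0],0.03],
  [[0.03,0.13,0.03],[0,0,0],0.03],
  [[0.045,0.18,0.03],[0,0,0],0.03],
  [[0.06,0.23,0.03],[0,0,0],0.03],
])

```text
clock: 44.12
tool_pos: [0.5473, -0.0784, 0.2773]
eef_rot: [[1.0, 0.001, 0.0], [0.001, -1.0, -0.0], [0.0, 0.0, -1.0]]
wrist_force: [1.5, -0.1, -2.6]
grip_width: 0.0458
gripper_force: 62.1
```

servo_tool([
  [[0.02,0.05,0],[0,0,0],0.03],
  [[0.045,0.1,0],[0,0,0],0.03],
  [[0.06,0.135,0],[0,0,0],0.03],
  [[0.07,0.147,-0.02],[0,0,0],0.03],
  [[0.07,0.147,-0.06],[0,0,0],0.03],
])

```text
clock: 44.75
tool_pos: [0.6185, 0.0675, 0.2165]
eef_rot: [[1.0, 0.002, 0.003], [0.002, -1.0, 0.0], [0.003, -0.0, -1.0]]
wrist_force: [0.1, -1.1, -3.2]
grip_width: 0.0457
gripper_force: 62.1
```

servo_tool([
  [[0,0,-0.04],[0,0,0],0.03],
  [[0,0,-0.08],[0,0,0],0.03],
  [[0,0,-0.105],[0,0,0],0.03],
  [[0,0,-0.115],[0,0,0],0.03],
  [[0,0,-0.12],[0,0,0],0.03],
])

```text
clock: 45.38
tool_pos: [0.6172, 0.066, 0.0962]
eef_rot: [[1.0, -0.0, -0.0], [-0.0, -1.0, -0.001], [-0.0, 0.001, -1.0]]
wrist_force: [0.0, -0.4, -1.9]
grip_width: 0.0458
gripper_force: 62.1
```

servo_tool([
  [[0.0005,0.0005,-0.003],[0,0,0],0.03],
  [[0.0005,0.0005,-0.006],[0,0,0],0.03],
  [[0.0005,0.0005,-0.0075],[0,0,0],0.03],
  [[0.0005,0.0005,-0.009],[0,0,0],0.03],
  [[0.0005,0.0005,-0.009],[0,0,0],0.03],
])

```text
clock: 46.0
tool_pos: [0.6179, 0.0675, 0.0877]
eef_rot: [[1.0, 0.001, 0.0], [0.001, -1.0, -0.0], [0.0, 0.0, -1.0]]
wrist_force: [0.0, -0.6, -2.2]
grip_width: 0.0458
gripper_force: 62.1
```

servo_tool([
  [[0,0,-0.0005],[0,0,0],0.03],
  [[0,0,-0.001],[0,0,0],0.03],
  [[0,0,-0.0015],[0,0,0],0.03],
  [[0,0,-0.0015],[0,0,0],0.03],
])

```text
clock: 46.5
tool_pos: [0.6186, 0.0675, 0.0876]
eef_rot: [[1.0, 0.001, 0.002], [0.001, -1.0, -0.0], [0.002, 0.0, -1.0]]
wrist_force: [-1.5, -0.5, 6.6]
grip_width: 0.0456
gripper_force: 63.1
```

servo_tool([
  [[0,0,0.001],[0,0,0],0.04],
  [[0,0,0.001],[0,0,0],0.055],
  [[0,0,0.001],[0,0,0],0.07],
  [[0,0,0.001],[0,0,0],0.085],
  [[0,0,0.001],[0,0,0],0.085],
])

```text
clock: 47.12
tool_pos: [0.6177, 0.0675, 0.087]
eef_rot: [[1.0, 0.001, -0.0], [0.001, -1.0, 0.0], [-0.0, -0.0, -1.0]]
wrist_force: [0.4, 0.6, 0.3]
grip_width: 0.0848
gripper_force: 0.0
```

servo_tool([
  [[0,0,0.005],[0,0,0],0.085],
  [[0,0,0.03],[0,0,0],0.085],
  [[0,0,0.08],[0,0,0],0.085],
  [[0,0,0.13],[0,0,0],0.085],
  [[-0.01,-0.02,0.16],[0,0,0],0.085],
])

```text
clock: 47.75
tool_pos: [0.6089, 0.0495, 0.2505]
eef_rot: [[1.0, 0.004, 0.004], [0.004, -1.0, 0.002], [0.004, -0.002, -1.0]]
wrist_force: [-0.0, -0.9, -0.9]
grip_width: 0.085
gripper_force: 0.0
```

servo_tool([
  [[-0.02,-0.05,0],[0,0,-2],0.085],
  [[-0.045,-0.1,0],[0,0,-4],0.085],
  [[-0.07,-0.15,0],[0,0,-5.2],0.085],
  [[-0.095,-0.2,0],[0,0,-5.2],0.085],
  [[-0.12,-0.25,0],[0,0,-5.2],0.085],
])

```text
clock: 48.38
tool_pos: [0.4869, -0.2041, 0.2478]
eef_rot: [[0.996, -0.09, 0.001], [-0.09, -0.996, -0.0], [0.001, 0.0, -1.0]]
wrist_force: [1.3, 0.6, 0.9]
grip_width: 0.0847
gripper_force: 0.0
```

servo_tool([
  [[-0.03,-0.05,0],[0,0,0],0.085],
  [[-0.06,-0.1,0],[0,0,0],0.085],
  [[-0.08,-0.113,0],[0,0,0],0.085],
  [[-0.08,-0.113,-0.05],[0,0,0],0.085],
  [[-0.08,-0.113,-0.1],[0,0,0],0.085],
])

```text
clock: 49.0
tool_pos: [0.4081, -0.3164, 0.1472]
eef_rot: [[0.996, -0.091, 0.003], [-0.091, -0.996, -0.002], [0.003, 0.002, -1.0]]
wrist_force: [0.5, 0.2, -1.0]
grip_width: 0.0851
gripper_force: 0.0
```

```bash
python3 - <<'E'
from rig import *
from h import *
s=get_state();print(s["tool_pos"],s["eef_rot"].round(3).tolist() if hasattr(s["eef_rot"],"round") else s["eef_rot"])
for n in("scene","side"):
    d=read_camera(n);print(n);comps(d,.145,.158,.5,.7,-.2,.2,50);comps(d,.128,.138,.5,.7,-.2,.2,150)
E
```

```text
[ 0.40809606 -0.31637685  0.14716004] [[0.996, -0.091, 0.003], [-0.091, -0.996, -0.002], [0.003, 0.002, -1.0]]
scene
  n 203 z 0.1524 rect [618.5 -63.5] [32.6 33.9] 88.0 circ [617.8 -63.6] 17.9 px [236 222  17  15]
  n 345 z 0.1326 rect [619.3  66.4] [45.9 46.7] 90.0 circ [619.6  66.5] 24.5 px [296 229  23  19]
side
  n 150 z 0.151 rect [615.4 -60.6] [33.9 32.3] 2.5 circ [615.  -61.3] 18.6 px [221 167  17  11]
  n 327 z 0.1314 rect [617.4  68.1] [47.2 47. ] 4.3 circ [617.1  67.4] 24.8 px [208 210  25  17]
```

Both bottles are back within about 2 mm. Now the carton.

servo_tool([
  [[0,0,-0.03],[0,0,0],0.085],
  [[0,0,-0.06],[0,0,0],0.085],
  [[0,0,-0.082],[0,0,0],0.085],
  [[0,0,-0.09],[0,0,0],0.085],
  [[0,0,-0.09],[0,0,0],0.07],
])

```text
clock: 49.72
tool_pos: [0.4085, -0.316, 0.0581]
eef_rot: [[0.996, -0.09, 0.001], [-0.09, -0.996, -0.001], [0.001, 0.001, -1.0]]
wrist_force: [0.1, 0.3, 0.1]
grip_width: 0.0704
gripper_force: 0.0
```

servo_tool([
  [[0,0,0],[0,0,0],0.06],
  [[0,0,0],[0,0,0],0.05],
  [[0,0,0],[0,0,0],0.04],
  [[0,0,0],[0,0,0],0.03],
  [[0,0,0],[0,0,0],0.03],
])

```text
clock: 50.35
tool_pos: [0.4085, -0.3162, 0.0581]
eef_rot: [[0.996, -0.09, 0.001], [-0.09, -0.996, -0.001], [0.002, 0.001, -1.0]]
wrist_force: [-0.9, -0.1, 5.8]
grip_width: 0.0452
gripper_force: 62.0
```

servo_tool([
  [[0,0,0.008],[0,0,0],0.03],
  [[0,0,0.02],[0,0,0],0.03],
  [[0,0,0.06],[0,0,0],0.03],
  [[0,0,0.12],[0,0,0],0.03],
  [[0,0,0.18],[0,0,0],0.03],
])

```text
clock: 50.98
tool_pos: [0.4073, -0.3152, 0.2393]
eef_rot: [[0.996, -0.09, -0.0], [-0.09, -0.996, 0.0], [-0.0, -0.0, -1.0]]
wrist_force: [1.1, -0.5, -2.0]
grip_width: 0.0456
gripper_force: 61.7
```

servo_tool([
  [[0.01,0.03,0.01],[0,0,0],0.03],
  [[0.04,0.07,0.01],[0,0,1],0.03],
  [[0.07,0.11,0.01],[0,0,2],0.03],
  [[0.1,0.16,0.01],[0,0,3],0.03],
  [[0.125,0.21,0.01],[0,0,4],0.03],
])

```text
clock: 51.6
tool_pos: [0.5334, -0.104, 0.2478]
eef_rot: [[1.0, -0.02, 0.001], [-0.02, -1.0, -0.0], [0.001, 0.0, -1.0]]
wrist_force: [0.0, -0.4, -1.6]
grip_width: 0.0455
gripper_force: 62.0
```

servo_tool([
  [[0.01,0.05,0],[0,0,1],0.03],
  [[0.02,0.09,0],[0,0,1],0.03],
  [[0.02,0.1105,0],[0,0,1],0.03],
  [[0.02,0.1105,-0.03],[0,0,1],0.03],
  [[0.02,0.1105,-0.07],[0,0,1],0.03],
])

```text
clock: 52.22
tool_pos: [0.5535, 0.0053, 0.1779]
eef_rot: [[1.0, -0.002, 0.003], [-0.002, -1.0, -0.0], [0.003, 0.0, -1.0]]
wrist_force: [0.2, -0.6, -1.4]
grip_width: 0.0452
gripper_force: 61.9
```

servo_tool([
  [[0,0,-0.03],[0,0,0],0.03],
  [[0,0,-0.06],[0,0,0],0.03],
  [[0,0,-0.085],[0,0,0],0.03],
  [[0,0,-0.095],[0,0,0],0.03],
  [[0,0,-0.1],[0,0,0],0.03],
])

```text
clock: 52.85
tool_pos: [0.553, 0.0049, 0.0773]
eef_rot: [[1.0, -0.003, 0.0], [-0.003, -1.0, -0.0], [0.0, 0.0, -1.0]]
wrist_force: [-0.1, 0.2, -0.8]
grip_width: 0.045
gripper_force: 61.9
```

```bash
python3 - <<'E'
from rig import *
from h import *
sc,si=read_camera("scene"),read_camera("side")
print(face(sc,(.565,-.03,.05),(.60,.04,.1)),face(si,(.52,.018,.04),(.59,.045,.1)))
E
```

```text
(90.2, 274, 580.0, 4.5) (0.1, 542, 551.9, 28.9)
```

servo_tool([
  [[0,0,-0.004],[0,0,0],0.03],
  [[0,0,-0.007],[0,0,0],0.03],
  [[0,0,-0.009],[0,0,0],0.03],
  [[0,0,-0.0095],[0,0,0],0.03],
  [[0,0,-0.0095],[0,0,0],0.03],
])

```text
clock: 53.58
tool_pos: [0.5529, 0.0049, 0.0682]
eef_rot: [[1.0, -0.003, 0.0], [-0.003, -1.0, -0.0], [0.0, 0.0, -1.0]]
wrist_force: [-1.9, -0.4, 5.8]
grip_width: 0.0451
gripper_force: 62.4
```

The carton is square (0.1–0.2°) and standing on the board. Release and withdraw.

servo_tool([
  [[0,0,0.0005],[0,0,0],0.035],
  [[0,0,0.0005],[0,0,0],0.05],
  [[0,0,0.0005],[0,0,0],0.065],
  [[0,0,0.0005],[0,0,0],0.085],
  [[0,0,0.0005],[0,0,0],0.085],
])

```text
clock: 54.2
tool_pos: [0.5528, 0.005, 0.0681]
eef_rot: [[1.0, -0.003, 0.0], [-0.003, -1.0, -0.0], [0.0, 0.0, -1.0]]
wrist_force: [0.0, 0.2, 0.1]
grip_width: 0.0848
gripper_force: 0.0
```

servo_tool([
  [[0,0,0.005],[0,0,0],0.085],
  [[0,0,0.03],[0,0,0],0.085],
  [[0,0,0.08],[0,0,0],0.085],
  [[0,0,0.13],[0,0,0],0.085],
  [[0,0,0.18],[0,0,0],0.085],
])

```text
clock: 54.82
tool_pos: [0.5526, 0.005, 0.2502]
eef_rot: [[1.0, -0.003, 0.0], [-0.003, -1.0, -0.0], [0.0, 0.0, -1.0]]
wrist_force: [0.9, 0.7, -0.5]
grip_width: 0.0848
gripper_force: 0.0
```

servo_tool([
  [[-0.01,-0.05,0],[0,0,0],0.085],
  [[-0.02,-0.1,0],[0,0,0],0.085],
  [[-0.03,-0.15,0],[0,0,0],0.085],
  [[-0.04,-0.2,0],[0,0,0],0.085],
  [[-0.05,-0.25,0],[0,0,0],0.085],
])

```text
clock: 55.45
tool_pos: [0.5023, -0.2466, 0.2487]
eef_rot: [[1.0, -0.003, 0.001], [-0.003, -1.0, -0.0], [0.001, 0.0, -1.0]]
wrist_force: [0.7, -0.6, 0.6]
grip_width: 0.0845
gripper_force: 0.0
```

servo_tool([
  [[0,0,0],[0,0,0],0.085],
  [[0,0,0],[0,0,0],0.085],
  [[0,0,0],[0,0,0],0.085],
  [[0,0,0],[0,0,0],0.085],
])

```text
clock: 55.95
tool_pos: [0.5032, -0.2437, 0.2482]
eef_rot: [[1.0, -0.001, 0.0], [-0.001, -1.0, 0.0], [0.0, -0.0, -1.0]]
wrist_force: [-0.6, -0.2, -0.4]
grip_width: 0.0853
gripper_force: 0.0
```

```bash
python3 - <<'E'
from rig import *
from h import *
for n in("scene","side"):
    d=read_camera(n);print(n);comps(d,.145,.158,.5,.7,-.2,.2,50);comps(d,.128,.138,.5,.7,-.2,.2,150);comps(d,.068,.08,.5,.53,-.1,.11);comps(d,.044,.056,.39,.48,.29,.4,50);comps(d,.024,.032,.5,.575,.28,.4,100)
    if n=="scene": print(face(d,(.565,-.03,.07),(.60,.04,.125)))
    else: print(face(d,(.52,.018,.03),(.59,.045,.125)))
    cv2.imwrite(f"pics/f{n}.png",d["image"])
E
```

```text
scene
  n 206 z 0.1521 rect [618.9 -64.1] [34.1 32.9] 40.9 circ [618.1 -64. ] 18.0 px [236 222  17  15]
  n 413 z 0.1325 rect [553.8   4.4] [46.  55.3] 89.9 circ [554.1   5.6] 34.2 px [268 204  23  20]
  n 344 z 0.1326 rect [618.5  66.7] [47.1 46. ] 2.0 circ [619.  66.] 24.4 px [296 229  23  19]
  n 35 z 0.0737 rect [518.3 -81.7] [16.6 11.8] 7.2 circ [518.9 -83.1] 8.7 px [241 214   6   7]
  n 36 z 0.0737 rect [515.5  91.2] [14.6 13.3] 69.3 circ [515.8  90.8] 7.6 px [314 217   7   6]
  n 319 z 0.0517 rect [435.  342.1] [53.7 54.6] 61.6 circ [433.8 342.2] 29.3 px [407 197  23  19]
  n 535 z 0.0282 rect [545.2 332.2] [94.3 44.3] 80.1 circ [546.  331.9] 50.1 px [398 237  42  19]
(89.4, 324, 579.7, 3.9)
side
  n 146 z 0.1509 rect [616.4 -61. ] [32.  34.2] 38.1 circ [615.7 -61.1] 17.5 px [221 167  17  11]
  n 396 z 0.1313 rect [551.8   6.2] [49.8 54.1] 89.3 circ [551.7   6.7] 35.0 px [242 192  29  16]
  n 328 z 0.1314 rect [617.4  68.8] [46.9 47.3] 7.2 circ [617.6  67.9] 24.9 px [208 210  25  17]
  n 31 z 0.0727 rect [516.6 -79. ] [11.4 16.7] 2.5 circ [516.3 -78.9] 8.8 px [273 194   6   6]
  n 46 z 0.0731 rect [512.2  93.7] [13.8 16. ] 3.1 circ [512.4  93.4] 8.4 px [270 247   8   8]
  n 955 z 0.0506 rect [432.9 344.7] [53.1 54.8] 1.1 circ [433.4 344.8] 27.9 px [299 360  35  35]
  n 1374 z 0.0268 rect [544.4 334.5] [96.2 40.8] 81.3 circ [544.1 334.6] 51.0 px [227 348  38  58]
(179.6, 870, 551.6, 28.8)
```

View pics/fscene.png

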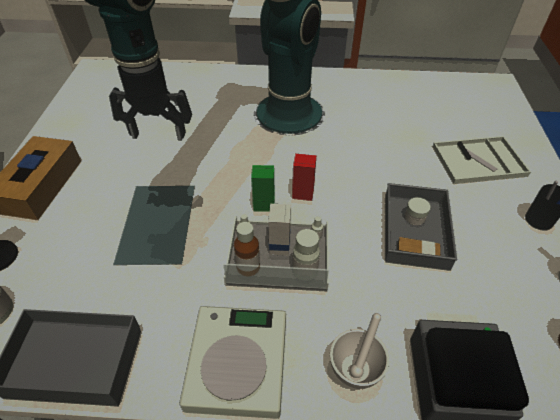

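Everything is in place: the jar is in the basket at (418,210), the three tall things are back in the tray, and the mat is empty. The goods are within about 2.5 mm of where they stood and the carton is square. Handing in.

```bash
python3 -c "
from rig import *
print(hand_in())"
```

```text
the job is handed in; nothing more can be done
None
```

I handed the job in at about 56 s: the jar stands upright in the basket beside the box, and the wide bottle, amber bottle and carton are back in the tray, with the bottles and carton within about 2.5 mm of where they stood and the carton square to within 1°; my first grip on the jar slipped off its lid and nudged it about 2 mm before the second held, and nothing toppled.

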